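# Seat the burr in the coffee grinder

### The arm

A 6-joint arm with a two-finger parallel gripper is mounted at the origin on the work surface. World frame = base frame: x ahead of the robot, y to its left, z up, the work surface at z = 0. Lengths are in mm, angles in rad, forces in N, time in s.
With the tool pointing down it reaches from about 225 to 725 mm from the base axis. Payload 3.1 kg.
Tool frame: the origin (TCP) lies midway between the tips of the shut fingers; the grasp point (between the pads) lies 19 mm behind it (ctrl.pinch_z is the distance from the TCP to the grasp point, in mm); z points along the fingers, y is the line along which they close (so a half turn about z gives the same grasp; the last joint's range is limited). The gripper opens to 85 mm and grips with 20 to 120 N. Pads are 22 mm wide; open, the fingers measure 114 mm over their backs; the gripper's body (76 mm by 85 mm) begins 54 mm behind the grasp point. The pads swing forward as they close: fully open they stand 13 mm farther back than shut.
Start: joints at [0.983, 0.048, 0.099, 1.622, 0, 1.443], TCP at [232.984, 470.463, 231.312] pointing down, gripper open.
Joint ranges: [-2.91, 2.91], [-0.99, 1.94], [-1.21, 1.42], [-2.12, 2.29], [-1.49, 1.47], [-3.14, 3.14]. Speed limits (rad/s): [2.79, 2.79, 3.14, 3.14, 3.14, 3.14].

### API

Orientations are given as a rotation vector (axis times angle).
In Python, from rig import ctrl, cams, monitor gives the robot as it stands (ctrl), with the cameras (cams) and the readings (monitor).
- The arm moves only by the tool jog_arm, called as name(argument=value, ...) on one line, values as JSON. Schema: {"type":"object","properties":{"ticks":{"type":"array","items":{"type":"number"},"minItems":7,"maxItems":140},"only":{"type":"string"},"quiet":{"type":"boolean"},"lines":{"type":"string"}},"required":["ticks"],"additionalProperties":false}. ticks is one flat list of numbers that holds 1 to 20 rows one after another, with no inner brackets; each row has 7 numbers: dx, dy, dz in units of 25 mm, then a rotation vector rx, ry, rz in rad, then the finger opening in mm; each row shifts and turns the commanded pose from where the row before left it, along the tool's axes as they then stand; what a row does not reach is not made up. A row lasts 1/12 s, in which the tool goes at most 41.7 mm and 0.125 rad, less where a joint would pass 70% of its speed; a pose out of reach is approached as far as the arm can. The fingers move at their own pace and stop on an object; the grip force is fixed at half the most. Time passes only in rows, so rows that do not move let the fingers close. The tool returns the time, the measured TCP pose, the force, the opening and the grip force at its end. only (a regular expression) keeps the lines of the reply that match it, lines (a string "A,B") keeps lines A to B, and quiet returns only ok. Input that does not fit is refused with a message, and nothing moves.
- monitor.get_obs(): the state, without advancing time (a new reading comes with each control period).
- cams.read_camera(name): name is "side" or "top" or "wrist"; returns the picture (480x640x3 uint8, red, green, blue); there is no depth.
- cams.camera_params(name): a dict with "fov_y" (degrees; the focal length in pixels is half the picture's height over the tangent of half this angle, whatever the lens; pixels are square), "cx", "cy" (the principal point, pixels), "rvec" (rotation vector, rad) and "tvec" (3), from world to camera coordinates, as OpenCV has them; the wrist camera has in their place "mount" (4x4, takes a point from camera to tool coordinates, whose origin is the TCP and whose axes are the flange's). Camera axes: x right, y down, z forward; pixel columns grow to the right and rows downward; lengths in mm; the calibration is good to about 2 mm. A picture is of the moment at which its call begins: read the wrist's pose just before it. camera_params takes no time and is no camera call.
- ctrl.job_done(): hands the job in; it is judged then, once.
The state is a dict: "time": time; "qpos": joint angles; "qd": joint speeds; "joint_efforts": joint torques, N m; "tool_pos": TCP position; "tool_rot": TCP orientation; "force": force on the tool from outside, world axes, zero at the start; "ft_torque": the same for the moment, N m; "opening": finger opening in mm; "gripper_force": force on a finger pad.
Only numpy, scipy, OpenCV 4.12 (cv2) and the standard library are available. Lean on these libraries where they do the work, as an engineer would, in place of code of your own. Each camera call takes 0.05 s, during which the arm holds its last target. There are 200 camera calls.

### The job

Put the cleaned burr, the round steel part with two straight lugs sticking out of its sides, back into the open mouth of the coffee grinder: set it gently on the mouth with its lugs resting on the rim, clearly out of line with the two slots, then turn it under light pressure until the lugs drop into the slots and it sits fully home, and let go. Leave the plain round dust cap, which has the same lift bar but no lugs, where it is.

Things in the scene. Friction and masses are not known exactly. Their poses are not given: they have to be found in the camera images.
- burr: Loose steel burr, 0.2-0.42 kg, upright on the counter. Origin: centre of its underside. Round hub 54 mm wide, 22 mm high (foot 44 mm). Two lugs stick out along its x axis: a bar 96 mm long over the tips, 16 mm wide, 10 to 22 mm above the origin. On top a lift bar to grip, also along x: 42 mm long, 12 mm thick (y), 22 to 52 mm above the origin. A half turn makes no difference.
- grinder: Coffee grinder, hopper off, fixed: steel box 150 (x) by 140 (y) by 150 mm high. Origin: centre of its underside. In its flat aluminium top is the mouth: an eight-sided well 70 mm wide, 30 mm deep, with two slots along the grinder's x axis, 34 mm wide, 114 mm end to end, 14 mm deep, black floors. The lugs drop in within about 10 degrees of the slots, burr central within 8 mm.
- seat (a point): Point on the axis of the grinder's mouth, x along the slots, 126 mm above the grinder's underside, 24 mm below its rim: where the burr's origin is when it is fully home, lugs on the slot floors, their tops 2 mm below the rim. With the lugs resting on the rim across the slots, the burr's origin is 14 mm above this point and its hub hangs 10 mm into the well.
- cap: Loose dust cap, to be left alone: a plain steel disc 80 mm in diameter and 22 mm high without lugs, with a lift bar like the burr's on top. Origin: centre of its underside.

How it is judged (in metres and radians):
On the way:
1. the burr rests on the grinder's rim, its lugs out of line with the slots (contact force between burr and grinder above 0.3 N and z of burr in the frame of grinder between 0.135 and 0.146 m and horizontal distance between burr and grinder below 0.015 m and angle between burr's own z axis and vertical below 0.2 rad and angle between the x axis of burr and the x axis of grinder, either way round above 0.2 rad), for 0.2 s.
At the end, for the whole second after the job is handed in: The burr sits in the grinder with both lugs down in the slots: its origin within 4 mm above its home height, within 15 mm of the grinder's axis, lugs within 20 degrees of the slots, upright within 6 degrees and at rest; the dust cap is within 40 mm of where it started (z of burr in the frame of grinder between 0.12 and 0.13 m and horizontal distance between burr and grinder below 0.015 m and angle between burr's own z axis and vertical below 0.1 rad and angle between the x axis of burr and the x axis of grinder, either way round below 0.35 rad and linear speed of burr below 0.02 m/s and distance of cap from where it was at the start of the episode below 0.04 m); the robot touches nothing.
It fails at once if the burr is pressed or dropped hard on the grinder (over 60 N) (contact force between burr and grinder above 60 N).
It fails at once if the dust cap is moved more than 40 mm or tipped (distance of cap from where it was at the start of the episode above 0.04 m or angle between cap's own z axis and vertical above 0.5 rad).
It also fails if it takes over 38 s, if anything falls off the work surface, if the arm or the gripper's body presses on something with over 40 N, if the wrist force passes 120 N, or if a joint passes its speed limit or range.

## Working session

There is one attempt and no reset: what is moved stays moved. The work goes in short steps, Python scripts to look and compute and a tool call to move; the robot and the scene stay as the last step left them, time stands still between calls to the robot, and variables do not carry over. Pictures are saved under pics/ and viewed, at most 10 in all, crops included, and the job is handed in when it is done.

```bash
ls; mkdir -p pics
```

Create look.py:
```python
import numpy as np, cv2
from rig import ctrl, cams, monitor
def snap(name, fn):
    o=monitor.get_obs(); im=cams.read_camera(name); cv2.imwrite('pics/'+fn,im[:,:,::-1]); return o,im
def cam(name,o=None):
    p=cams.camera_params(name); f=240/np.tan(np.radians(p['fov_y'])/2)
    if 'mount' in p:
        T=np.eye(4); T[:3,:3]=cv2.Rodrigues(np.array(o['tool_rot'],float))[0]; T[:3,3]=o['tool_pos']
        M=T@np.array(p['mount']); R=M[:3,:3]; c=M[:3,3]
    else:
        R=cv2.Rodrigues(np.array(p['rvec'],float))[0].T; c=-R@np.array(p['tvec'])
    return R,c,f,p
def ray(name,uv,z,o=None):
    R,c,f,p=cam(name,o); uv=np.atleast_2d(uv).astype(float)
    d=np.c_[(uv[:,0]-p['cx'])/f,(uv[:,1]-p['cy'])/f,np.ones(len(uv))]@R.T
    return c+d*((z-c[2])/d[:,2])[:,None]
```

Run:
```python
from look import *
for n in ['top','wrist']:
    o,im=snap(n,n+'0.png'); print(n,cams.camera_params(n))
print(o)
```

```text
pics
rig.py
top {'fov_y': 54.213694325238116, 'cx': 319.76624376871143, 'cy': 237.63545456546163, 'rvec': array([ 2.10608898, -2.15907252,  0.17694476]), 'tvec': array([ 45.14761936, 545.25837932, 698.14777942])}
wrist {'fov_y': 71.40948866469878, 'cx': 320.7704338946967, 'cy': 242.4300078050778, 'mount': array([[ 8.58180391e-04, -9.58412664e-01, -2.85384704e-01,
         7.21965030e+01],
       [ 9.99999514e-01,  9.60709187e-04, -2.19268502e-04,
        -4.53011006e-01],
       [ 4.84321417e-04, -2.85384377e-01,  9.58413023e-01,
        -1.42081695e+02],
       [ 0.00000000e+00,  0.00000000e+00,  0.00000000e+00,
         1.00000000e+00]])}
{'time': 0.05, 'qpos': array([9.83190955e-01, 4.87388454e-02, 9.76360114e-02, 1.62201843e+00,
       1.98653907e-05, 1.44299797e+00]), 'qd': array([ 1.14166729e-03,  1.66363428e-03,  1.45994879e-03, -3.92296948e-04,
        6.73237699e-06,  1.12519327e-03]), 'joint_efforts': array([ 3.54897464e-03, -3.40144479e+01,  3.21229649e+01,  1.65260484e-02,
       -2.32870252e-04, -1.37877285e-05]), 'tool_pos': array([232.65024081, 469.96479603, 230.14250646]), 'tool_rot': array([-0.71572722, -3.05811977,  0.00340901]), 'force': array([ 0.8653161 , -0.49235705,  1.71588545]), 'ft_torque': array([-0.0747449 ,  0.02565767, -0.02477904]), 'gripper_force': 0.0, 'opening': 85.13166675564408}
```

View pics/top0.png

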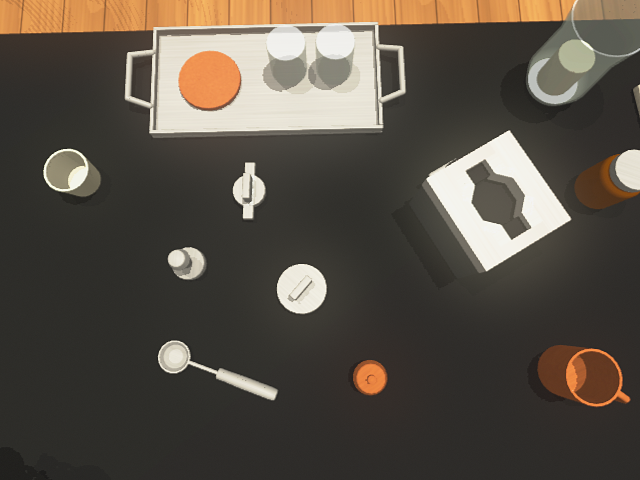

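View pics/wrist0.png

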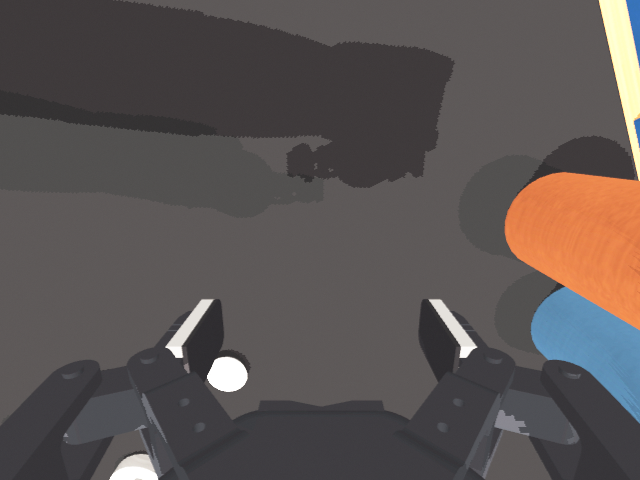

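The top view shows the burr at (249,190) with its lugs near-vertical in the image, the cap at (302,289), and the grinder mouth at about (498,200) with slots running from (480,170) to (518,230). The wrist view shows neither.

Create meas.py:
```python
from look import *
im=cv2.cvtColor(cv2.imread('pics/top0.png'),cv2.COLOR_BGR2GRAY)
R,c,f,p=cam('top'); print('cam',c,R[:,2])
def comp(mask,pt):
    n,l,s,_=cv2.connectedComponentsWithStats(mask.astype(np.uint8)); return l==l[pt[1],pt[0]]
# grinder mouth: dark inside bright top
g=comp(im>170,(450,190)).astype(np.uint8)
cs,h=cv2.findContours(g,cv2.RETR_CCOMP,cv2.CHAIN_APPROX_NONE)
o=max([k for k in cs],key=cv2.contourArea); hole=max([k for k,hh in zip(cs,h[0]) if hh[3]>=0],key=cv2.contourArea)
for nm,k in(('top',o),('hole',hole)):
    P=ray('top',k[:,0],150)[:,:2].astype(np.float32); r=cv2.minAreaRect(P); b=cv2.boxPoints(r)
    print(nm,r,'edge dirs',[round(float(np.degrees(np.arctan2(*(b[i+1]-b[i])[::-1]))),1) for i in(0,1)])
for nm,pt,z in(('burr',(249,210),22),('cap',(302,305),22)):
    m=comp(im>120,pt); k=cv2.findContours(m.astype(np.uint8),0,1)[0][0][:,0]
    P=ray('top',k,z)[:,:2].astype(np.float32); r=cv2.minAreaRect(P); b=cv2.boxPoints(r)
    print(nm,r,[round(float(np.degrees(np.arctan2(*(b[i+1]-b[i])[::-1]))),1) for i in(0,1)],k.min(0),k.max(0))
crop=lambda x,y,s: cv2.resize(cv2.imread('pics/top0.png')[y-s:y+s,x-s:x+s],(400,400),interpolation=0)
cv2.imwrite('pics/crop.png',np.hstack([crop(249,190,40),crop(498,200,80)]))
```

```bash
python3 meas.py
```

```text
cam [421.8888576   31.4245539  779.60093567] [ 1.67077149e-01  2.20925190e-04 -9.85943800e-01]
top ((578.800537109375, -214.0352783203125), (153.63833618164062, 140.4949493408203), 29.20148277282715) edge dirs [-60.8, 29.2]
hole ((577.2171020507812, -215.06414794921875), (116.00152587890625, 71.11854553222656), 29.326967239379883) edge dirs [-60.7, 29.3]
burr ((634.7481079101562, 148.5461883544922), (93.01910400390625, 54.359092712402344), 22.974109649658203) [-67.0, 23.0] [233 162] [265 218]
cap ((468.3465270996094, 63.079978942871094), (79.02987670898438, 78.55867767333984), 88.59538269042969) [-1.4, 88.6] [277 264] [326 313]
```

View pics/crop.png

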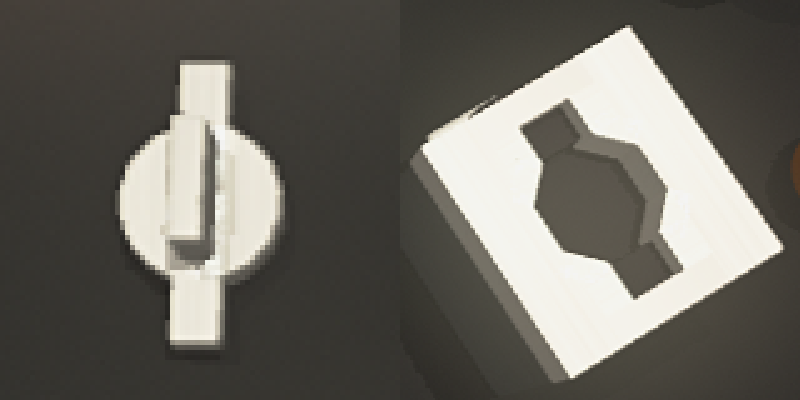

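Burr and mouth are clearly resolved: the lug tips are at about (250.2,162.2) and (248.0,219.4), and the slots run about 29° in the world frame. Now I'll compute the move to the burr.

Create go.py:
```python
from look import *
def go(tgt,yaw,o=None):
    "delta in current tool axes to reach tgt, then remaining rotation (tool pointing down, tool x at yaw deg)"
    o=o or monitor.get_obs(); R=cv2.Rodrigues(np.array(o['tool_rot'],float))[0]
    y=np.radians(yaw); x=np.array([np.cos(y),np.sin(y),0]); z=np.array([0,0,-1.]); G=np.c_[x,np.cross(z,x),z]
    print('t',o['time'],'pos',np.round(o['tool_pos'],1),'yaw',round(float(np.degrees(np.arctan2(R[1,0],R[0,0]))),2),'q',np.round(o['qpos'],2))
    print('delta tool',np.round(R.T@(np.array(tgt)-o['tool_pos']),1),'rot',np.round(cv2.Rodrigues(R.T@G)[0].ravel(),3))
```

Run:
```python
from go import *
P=ray('top',[(250.2,162.2),(248,219.4),(249.2,190.4)],22); print(P,np.degrees(np.arctan2(*(P[0]-P[1])[1::-1])),np.linalg.norm(P[0]-P[1]))
a=P[0]-P[1]; yaw=np.degrees(np.arctan2(a[1],a[0])); c=(P[0]+P[1])/2
go([c[0],c[1],150],yaw+180)
```

```text
[[682.17987788 145.6845356   22.        ]
 [583.7823908  149.28652431  22.        ]
 [633.14866238 147.33803715  22.        ]] -2.0964624776218432 98.4633931226409
t 0.1 pos [232.7 470.  230.2] yaw 153.65 q [0.98 0.05 0.1  1.62 0.   1.44]
delta tool [-501.9 -111.2   80.3] rot [-0.002 -0.001 -0.423]
```

The manual's scale: shifts go in units of 25 mm. Converting my numbers, -36 mm is -1.44, -8 mm is -0.32.

jog_arm(ticks=[-1.44,-0.32,0,0,0,0,85,-1.44,-0.32,0,0,0,0,85,-1.44,-0.32,0,0,0,0,85,-1.44,-0.32,0,0,0,0,85,-1.44,-0.32,0,0,0,0,85,-1.44,-0.32,0,0,0,0,85,-1.44,-0.32,0,0,0,0,85,-1.44,-0.32,0,0,0,0,85,-1.44,-0.32,0,0,0,0,85,-1.44,-0.32,0,0,0,0,85,-1.44,-0.32,0,0,0,0,85,-1.44,-0.32,0,0,0,0,85,-1.44,-0.32,0,0,0,0,85,-1.36,-0.28,0,0,0,0,85])

```text
time: 1.27
tool_pos: [634.6, 146.5, 230.4]
tool_rot: [-0.717, -3.058, 0.001]
force: [0.4, -0.3, 0.7]
opening: 84.9
gripper_force: 0.0
```

jog_arm(ticks=[0,0,0.8,0,0,-0.106,85,0,0,0.8,0,0,-0.106,85,0,0,0.8,0,0,-0.106,85,0,0,0.8,0,0,-0.106,85,0,0,0,0,0,0,60,0,0,0,0,0,0,60])

```text
time: 1.77
tool_pos: [632.0, 148.0, 149.0]
tool_rot: [-0.061, -3.136, 0.001]
force: [0.5, 0.1, 0.0]
opening: 63.4
gripper_force: 0.0
```

Run:
```python
from go import *
o,im=snap('wrist','wrist1.png'); go([633.1,147.4,26],177.9,o)
```

```text
t 1.7667 pos [632. 148. 149.] yaw 177.79 q [ 0.13  0.38  0.32  1.52 -0.    0.17]
delta tool [ -1.8  -0.4 123. ] rot [-0.001 -0.005 -0.002]
```

View pics/wrist1.png

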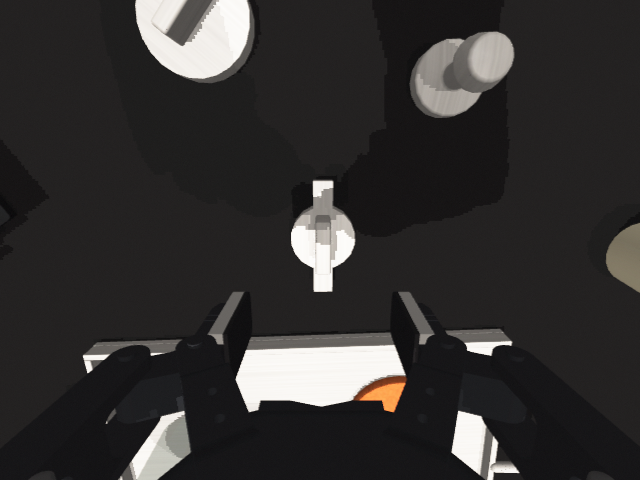

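The wrist view shows the burr centred between the fingers, with lug tips at (322.5,181) and (322.5,291). I'll check that against the top view.

Run:
```python
from go import *
o=monitor.get_obs(); P=ray('wrist',[(322.5,181),(322.5,291),(323,237)],22,o); print(P)
im=cv2.cvtColor(cv2.imread('pics/wrist1.png'),6)
for r in (188,284): print(r,np.where(im[r,300:350]>120)[0][[0,-1]]+300)
```

```text
[[589.81368682 150.54289221  22.        ]
 [686.05090811 147.08999855  22.        ]
 [636.48860438 149.29000087  22.        ]]
188 [313 331]
284 [313 332]
```

jog_arm(ticks=[-0.18,0,0.8,0,0,-0.002,50,0,0,1,0,0,0,50,0,0,1,0,0,0,50,0,0,1,0,0,0,50,0,0,0.6,0,0,0,50,0,0,0.36,0,0,0,50,0,0,0.12,0,0,0,50,0,0,0,0,0,0,50,0,0,0,0,0,0,30,0,0,0,0,0,0,10,0,0,0,0,0,0,5,0,0,0,0,0,0,5,0,0,0,0,0,0,5,0,0,0,0,0,0,5,0,0,0,0,0,0,5])

```text
time: 3.07
tool_pos: [639.5, 148.3, 31.3]
tool_rot: [0.053, 3.138, 0.001]
force: [-0.6, -0.0, 5.3]
opening: 10.7
gripper_force: 59.5
```

jog_arm(ticks=[0,0,0,0,0,0,5,0,0,0,0,0,0,5])

```text
time: 3.23
tool_pos: [639.5, 148.3, 31.3]
tool_rot: [0.053, 3.138, 0.001]
force: [0.7, 0.7, 5.1]
opening: 10.5
gripper_force: 59.5
```

Run:
```python
from go import *
o,im=snap('wrist','wrist2.png'); go([636.5,148.3,26],177.9,o)
```

```text
t 3.2333 pos [639.5 148.3  31.3] yaw 178.06 q [0.13 0.43 0.15 1.29 0.   0.16]
delta tool [ 3.  -0.1  5.3] rot [0.001 0.003 0.003]
```

View pics/wrist2.png

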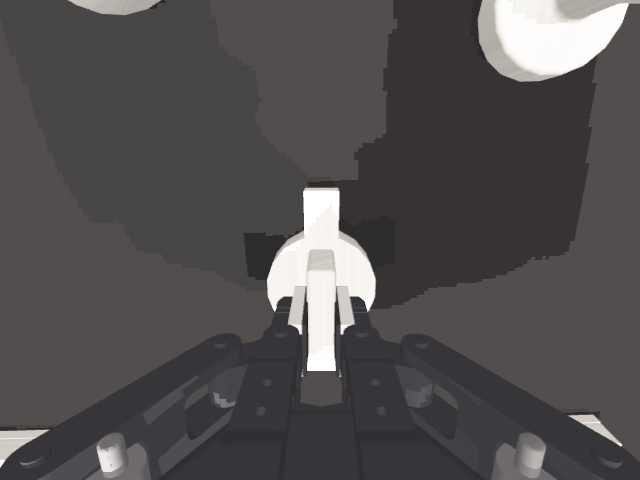

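The wrist view shows the fingers on the bar but off centre towards its far end. The near lug tip is at (321.5,188) and the near bar end at (321,251).

Run:
```python
from go import *
o=monitor.get_obs(); print(ray('wrist',[(321.5,189),(321,230)],22,o)[:,:2], ray('wrist',[(321,251),(321,371)],52,o)[:,:2], ray('wrist',[(268,285),(376,285)],22,o)[:,:2])
```

```text
[[586.96046444 149.75860536]
 [606.04049287 148.90811145]] [[606.48544968 148.86689584]
 [660.59698166 147.09472096]] [[633.09188328 121.95331838]
 [634.84579488 175.01948528]]
```

Burr centre is (635,148.6). I'll regrip centred and a bit lower.

Converted, 4.5 mm is 0.18.

jog_arm(ticks=[0,0,0,0,0,0,40,0,0,0,0,0,0,40,0.18,0,0,0,0,0,40,0,0,0,0,0,0,40,0,0,0,0,0,0,40,0,0,0,0,0,0,40])

```text
time: 3.78
tool_pos: [633.1, 148.2, 28.8]
tool_rot: [-0.053, -3.14, 0.0]
force: [-0.0, 0.0, 0.9]
opening: 39.8
gripper_force: 0.0
```

Converted, -2 mm is -0.08, -1 mm is -0.04.

jog_arm(ticks=[-0.04,0,-0.08,0,0,0,40,0,0,0,0,0,0,20,0,0,0,0,0,0,5,0,0,0,0,0,0,5,0,0,0,0,0,0,5,0,0,0,0,0,0,5,0,0,0,0,0,0,5,0,0,0,0,0,0,5])

```text
time: 4.45
tool_pos: [634.9, 148.3, 31.7]
tool_rot: [0.053, 3.14, 0.0]
force: [0.9, 0.1, 1.8]
opening: 10.8
gripper_force: 60.2
```

jog_arm(ticks=[0,0,-0.4,0,0,0,5,0,0,-1,0,0,0,5,0,0,-1.4,0,0,0,5,0,0,-1.4,0,0,0,5,0,0,-1.4,0,0,0,5,0,0,-1.4,0,0,0,5,0,0,-1.4,0,0,0,5,0,0,0,0,0,0,5,0,0,0,0,0,0,5,0,0,0,0,0,0,5])

```text
time: 5.28
tool_pos: [634.2, 148.0, 240.3]
tool_rot: [-0.053, -3.139, 0.001]
force: [0.4, -0.7, -2.7]
opening: 10.4
gripper_force: 59.6
```

Run:
```python
from go import *
o,im=snap('wrist','wrist3.png'); go([577.2,-215,240],164.3,o)
```

```text
t 5.2833 pos [634.2 148.  240.3] yaw 178.06 q [ 0.13  0.4   0.53  1.7  -0.    0.16]
delta tool [  44.7 -364.8    0.6] rot [-0.001 -0.002  0.24 ]
```

View pics/wrist3.png

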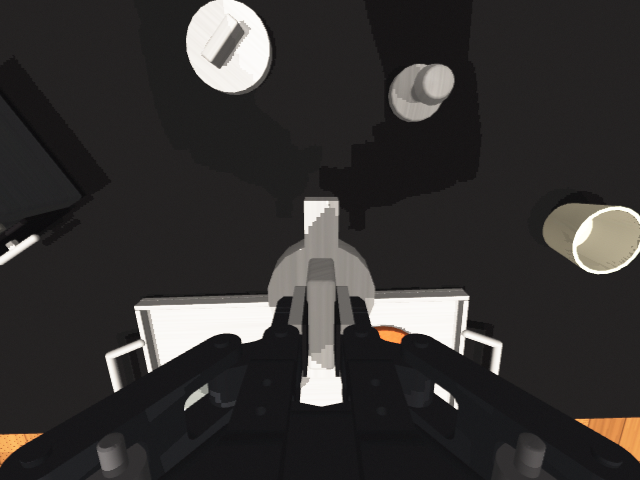

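The burr is held and level in the gripper, with its near lug tip at (321.5,199). Checking its offset from the tool, and the jar next to the grinder.

Run:
```python
from go import *
o=monitor.get_obs(); z=o['tool_pos'][2]-31.7+22
print(ray('wrist',[(321.5,199),(268,292),(375,292)],z,o)[:,:2]-o['tool_pos'][:2])
for zz in(100,150): print(ray('top',[(590,185),(635,170),(605,10),(575,20)],zz)[:,:2])
o,im=snap('side','side0.png')
```

```text
[[-47.93901793   1.30250442]
 [ -2.50694875 -26.73206157]
 [ -0.7849102   26.32907227]]
[[ 606.64193532 -374.17998891]
 [ 628.14215028 -444.39576418]
 [ 894.21161944 -432.87812999]
 [ 877.99202704 -383.08108765]]
[[ 593.04917315 -344.33861278]
 [ 612.96756165 -409.38843171]
 [ 859.46161123 -398.71817968]
 [ 844.43533623 -352.58483465]]
```

View pics/side0.png

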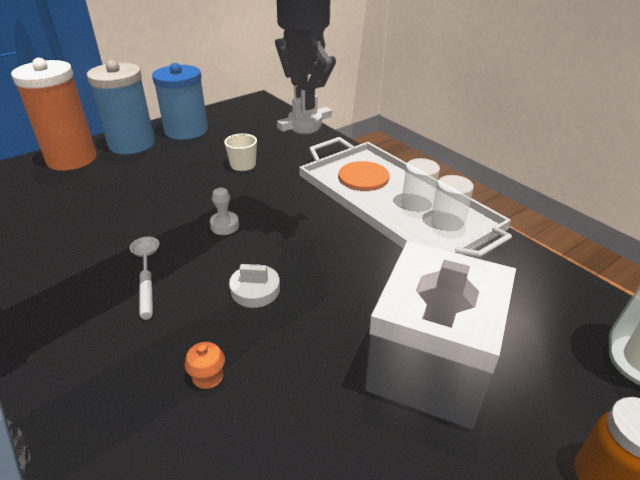

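The side view shows the burr level in the gripper, and everything near the grinder is lower than its rim. I'll cross-check the mouth centre from this view, then carry the burr over.

Run:
```python
from go import *
im=cv2.cvtColor(cv2.imread('pics/side0.png'),6)
n,l=cv2.connectedComponents((im>205).astype(np.uint8)); 
g=(l==l[275,400]).astype(np.uint8)
cs,h=cv2.findContours(g,cv2.RETR_CCOMP,cv2.CHAIN_APPROX_NONE)
for k,hh in zip(cs,h[0]):
    if cv2.contourArea(k)>500: print(hh[3],cv2.contourArea(k),cv2.minAreaRect(ray('side',k[:,0],150)[:,:2].astype(np.float32)))
go([577.8,-214.6,240],164.3)
```

```text
-1 16897.5 ((651.6123657226562, -104.925537109375), (462.4279479980469, 250.865478515625), 67.59087371826172)
0 2801.5 ((578.8368530273438, -216.10865783691406), (116.26826477050781, 71.50940704345703), 29.613037109375)
0 1337.5 ((677.3889770507812, 46.50818634033203), (101.04895782470703, 86.14636993408203), 52.918392181396484)
t 5.3833 pos [633.3 148.  238.2] yaw 178.06 q [ 0.13  0.4   0.53  1.7  -0.    0.16]
delta tool [  43.2 -364.2   -1.2] rot [-0.002 -0.005  0.24 ]
```

jog_arm(ticks=[0.2,-1.44,0,0,0,0,5,0.16,-1.44,0,0,0,0,5,0.16,-1.44,0,0,0,0,5,0.2,-1.48,0,0,0,0,5,0.16,-1.48,0,0,0,0,5,0.2,-1.48,0,0,0,0,5,0.16,-1.48,0,0,0,0,5,0.2,-1.44,0,0,0,0,5,0.16,-1.44,0,0,0,0,5,0.16,-1.44,0,0,0,0,5,0,0,0,0,0,0.08,5,0,0,0,0,0,0.08,5,0,0,0,0,0,0.08,5,0,0,0,0,0,0,5,0,0,0,0,0,0,5])

```text
time: 6.63
tool_pos: [577.3, -213.8, 239.0]
tool_rot: [-0.425, -3.109, -0.002]
force: [-0.1, -0.5, -1.9]
opening: 10.7
gripper_force: 59.8
```

```bash
python3 -c "
from go import *
go([577.8,-214.6,190],164.3)"
```

```text
t 6.6333 pos [ 577.3 -213.8  239. ] yaw 164.42 q [-0.46  0.3   0.4   1.68 -0.   -0.19]
delta tool [-0.9 -0.7 49. ] rot [ 0.001 -0.004  0.002]
```

jog_arm(ticks=[-0.044,-0.056,0.48,0,0,0,5,0,0,0.72,0,0,0,5,0,0,0.64,0,0,0,5,0,0,0.4,0,0,0,5,0,0,0.16,0,0,0,5,0,0,0,0,0,0,5,0,0,0,0,0,0,5,0,0,0,0,0,0,5])

```text
time: 7.3
tool_pos: [579.6, -216.0, 182.6]
tool_rot: [0.428, 3.11, -0.001]
force: [-0.1, 0.7, -1.9]
opening: 10.7
gripper_force: 59.8
```

jog_arm(ticks=[0,0,0.04,0,0,0,5,0,0,0.04,0,0,0,5,0,0,0.04,0,0,0,5,0,0,0.04,0,0,0,5,0,0,0,0,0,0,5,0,0,0,0,0,0,5])

```text
time: 7.8
tool_pos: [578.9, -215.8, 177.2]
tool_rot: [-0.429, -3.112, -0.0]
force: [0.0, -0.1, -2.9]
opening: 10.5
gripper_force: 59.8
```

Converted, 1 mm is 0.04.

jog_arm(ticks=[0,0,0.04,0,0,0,5,0,0,0.04,0,0,0,5,0,0,0.04,0,0,0,5,0,0,0.04,0,0,0,5,0,0,0.04,0,0,0,5,0,0,0,0,0,0,5,0,0,0,0,0,0,5])

```text
time: 8.38
tool_pos: [578.9, -215.7, 172.2]
tool_rot: [-0.429, -3.112, -0.0]
force: [-0.3, -0.3, -2.9]
opening: 10.8
gripper_force: 59.8
```

jog_arm(ticks=[0,0,0.04,0,0,0,5,0,0,0.04,0,0,0,5,0,0,0,0,0,0,5,0,0,0,0,0,0,5])

```text
time: 8.72
tool_pos: [579.1, -215.9, 171.6]
tool_rot: [0.429, 3.111, -0.001]
force: [-1.7, 0.8, 4.4]
opening: 11.0
gripper_force: 60.6
```

Contact at the expected height with about 7 N. I'll hold, then turn under light pressure.

Converted, 0.5 mm is 0.02.

jog_arm(ticks=[0,0,0.02,0,0,0,5,0,0,0,0,0,0,5,0,0,0,0,0,0,5,0,0,0,0,0,0,5,0,0,0,0,0,0,5])

```text
time: 9.13
tool_pos: [579.1, -215.8, 171.6]
tool_rot: [0.428, 3.111, -0.001]
force: [-3.0, 1.2, 6.9]
opening: 10.9
gripper_force: 61.1
```

jog_arm(ticks=[0,0,0,0,0,-0.05,5,0,0,0,0,0,-0.05,5,0,0,0,0,0,-0.05,5,0,0,0,0,0,-0.05,5,0,0,0,0,0,-0.05,5,0,0,0,0,0,-0.05,5,0,0,0,0,0,-0.05,5,0,0,0,0,0,-0.05,5,0,0,0,0,0,-0.05,5,0,0,0,0,0,-0.05,5,0,0,0,0,0,0,5,0,0,0,0,0,0,5])

```text
time: 10.13
tool_pos: [580.2, -217.0, 171.4]
tool_rot: [-0.352, 3.119, -0.005]
force: [1.1, -2.1, 5.0]
opening: 10.9
gripper_force: 60.9
```

```bash
python3 -c "
from go import *
go([578.5,-215.8,158],209.4)"
```

```text
t 10.1333 pos [ 580.2 -217.   171.4] yaw -167.11 q [-0.47  0.29  0.25  1.53 -0.   -0.69]
delta tool [ 1.4  1.5 13.4] rot [-0.004  0.002 -0.288]
```

Converted, 0.5 mm is 0.02.

jog_arm(ticks=[0.02,0.02,0,0,0,-0.05,5,0.02,0.02,0,0,0,-0.05,5,0,0,0,0,0,-0.05,5,0,0,0,0,0,-0.05,5,0,0,0,0,0,-0.05,5,0,0,0,0,0,-0.04,5,0,0,0,0,0,0,5,0,0,0,0,0,0,5])

```text
time: 10.8
tool_pos: [577.1, -214.5, 168.1]
tool_rot: [0.799, -3.036, -0.004]
force: [0.0, 0.6, -1.9]
opening: 10.7
gripper_force: 59.8
```

```bash
python3 -c "
from go import *
go([578.5,-215.8,158],209.4)"
```

```text
t 10.8 pos [ 577.1 -214.5  168.1] yaw -150.52 q [-0.46  0.28  0.24  1.53  0.   -0.98]
delta tool [-0.6 -1.8 10.1] rot [ 0.003 -0.001  0.001]
```

It dropped: contact is gone and the tool followed down 3 mm. Lowering it gently the rest of the way.

Converted, 1.5 mm is 0.06, 1 mm is 0.04.

jog_arm(ticks=[-0.012,-0.024,0.06,0,0,0,5,0,0,0.06,0,0,0,5,0,0,0.06,0,0,0,5,0,0,0.06,0,0,0,5,0,0,0.04,0,0,0,5,0,0,0,0,0,0,5,0,0,0,0,0,0,5])

```text
time: 11.38
tool_pos: [578.3, -215.4, 162.7]
tool_rot: [0.802, -3.038, -0.0]
force: [-0.4, -0.2, -2.0]
opening: 11.1
gripper_force: 59.9
```

jog_arm(ticks=[0,0,0.04,0,0,0,5,0,0,0.04,0,0,0,5,0,0,0.04,0,0,0,5,0,0,0,0,0,0,5,0,0,0,0,0,0,5])

```text
time: 11.8
tool_pos: [578.3, -215.4, 159.7]
tool_rot: [0.802, -3.037, -0.0]
force: [0.1, 0.7, -2.5]
opening: 10.7
gripper_force: 59.9
```

Converted, 1 mm is 0.04.

jog_arm(ticks=[0,0,0.04,0,0,0,5,0,0,0.04,0,0,0,5,0,0,0.04,0,0,0,5,0,0,0,0,0,0,5,0,0,0,0,0,0,5])

```text
time: 12.22
tool_pos: [578.5, -215.5, 157.7]
tool_rot: [-0.802, 3.037, -0.001]
force: [-0.9, 0.6, 2.1]
opening: 10.6
gripper_force: 60.4
```

Seated at 157.7 (14 mm below the rim rest, as expected). Releasing and retreating.

jog_arm(ticks=[0,0,0,0,0,0,20,0,0,0,0,0,0,35,0,0,0,0,0,0,35,0,0,-0.2,0,0,0,35,0,0,-0.8,0,0,0,35,0,0,-1.2,0,0,0,35,0,0,-1.2,0,0,0,35,0,0,-0.8,0,0,0,35,0,0,0,0,0,0,35,0,0,0,0,0,0,35])

```text
time: 13.05
tool_pos: [579.4, -215.9, 264.3]
tool_rot: [-0.801, 3.034, -0.005]
force: [0.5, -0.2, -0.9]
opening: 35.3
gripper_force: 0.0
```

Run:
```python
from go import *
o,im=snap('wrist','wrist4.png')
```

```text
(no output)
```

View pics/wrist4.png

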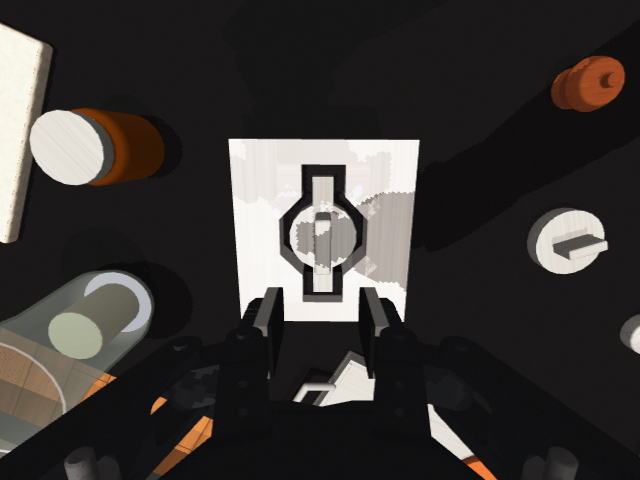

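The burr sits in the mouth with both lugs inside the slots, (322,178) to (322,292), and the hub is centred at (323,237). The gripper is clear and the cap hasn't moved.

```bash
python3 -c "
from rig import ctrl, cams, monitor
print(ctrl.job_done())"
```

```text
the job is handed in; nothing more can be done
None
```

The burr sits fully home in the grinder with both lugs down in the slots, the gripper is clear, the dust cap was left alone, and the job was handed in at about 13 s (no verdict was returned).

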